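# Draw out the two drying trays

## Task

In the low glass-sided drying rack, three trays lie side by side; bring the lidded crucible and the weighing bottle out for weighing. For each of those two trays, hook a fingertip behind the upstanding front lip and draw the tray out to its stop, smoothly enough that the vessel stays standing on it; do the two in either order. Do not pinch the lip or push on its front, do not touch or lift the vessels, and leave the petri dish's tray and everything else as they are.

Things in the scene. Friction and masses are not known exactly. Their poses are not given: they have to be found in the camera images.
- drying_rack: Low drying rack, fixed: a housing with glass sides, white back and aluminium edge bars, open above and in front. Origin on the worktop under the middle of the housing; x points to its back, y to its left, z up. Housing: x -58 to +58, y -144 to +144 mm, top 80 mm high. Three steel trays on rails, centred at y = +92 (left), 0 (middle), -92 mm (right), slide out along -x; shut, their lips stand 58 mm in front of the housing.
- tray_left (a joint): How far the left tray is drawn out: 0 = fully in, 0.100 m = out to its fixed stop. It slides with about 1.5 N of friction and stays where it is left; the trays stand 0 to 12 mm out at the start.
- lip_left (a point): Middle of the rear side of the left tray's upstanding front lip, 52 mm above the worktop; moves with the tray. The lip is a 4 mm plate 86 mm wide from the tray floor (14 mm above the worktop) to a round top at 55 mm. Behind it lies an open well 58 mm long (tray shut) up to the housing, 80 mm wide between side rims 8 mm high; shut fingers go down into it from above.
- face_left (a point): White plastic plate on the robot's side of the left tray's lip, 4 mm thick, 86 mm wide, 10 to 42 mm above the worktop. Not to be gripped or pushed. The point is the middle of its outer face, 26 mm above the worktop.
- tray_middle (a joint): How far the middle tray is drawn out: 0 = fully in, 0.100 m = out to its fixed stop. It slides with about 1.5 N of friction and stays where it is left; the trays stand 0 to 12 mm out at the start.
- lip_middle (a point): Middle of the rear side of the middle tray's upstanding front lip, 52 mm above the worktop; moves with the tray. The lip is a 4 mm plate 86 mm wide from the tray floor (14 mm above the worktop) to a round top at 55 mm. Behind it lies an open well 58 mm long (tray shut) up to the housing, 80 mm wide between side rims 8 mm high; shut fingers go down into it from above.
- face_middle (a point): White plastic plate on the robot's side of the middle tray's lip, 4 mm thick, 86 mm wide, 10 to 42 mm above the worktop. Not to be gripped or pushed. The point is the middle of its outer face, 26 mm above the worktop.
- tray_right (a joint): How far the right tray is drawn out: 0 = fully in, 0.100 m = out to its fixed stop. It slides with about 1.5 N of friction and stays where it is left; the trays stand 0 to 12 mm out at the start.
- lip_right (a point): Middle of the rear side of the right tray's upstanding front lip, 52 mm above the worktop; moves with the tray. The lip is a 4 mm plate 86 mm wide from the tray floor (14 mm above the worktop) to a round top at 55 mm. Behind it lies an open well 58 mm long (tray shut) up to the housing, 80 mm wide between side rims 8 mm high; shut fingers go down into it from above.
- face_right (a point): White plastic plate on the robot's side of the right tray's lip, 4 mm thick, 86 mm wide, 10 to 42 mm above the worktop. Not to be gripped or pushed. The point is the middle of its outer face, 26 mm above the worktop.
- crucible: White porcelain crucible with a lid, tapered, 43 mm wide, 46 mm tall, standing loose on the rear part of one of the trays, inside the housing (which tray varies). Origin at the centre of its underside, z up.
- weighing_bottle: Clear glass weighing bottle with a knobbed glass lid and white salt in it, straight-sided, 41 mm wide, 52 mm tall, loose on the rear part of another tray. Origin at the centre of its underside, z up.
- petri_dish: Flat round petri dish, 61 mm across, 13 mm tall, loose on the rear part of the remaining tray. Origin at the centre of its underside, z up. Its tray stays as it is.
- dropper_bottle: Bystander: small amber dropper bottle with a red bulb, 38 mm wide, 108 mm tall, right of the rack. Origin at its underside.
- white_bottle: Bystander: white plastic screw-cap bottle, 67 mm wide, 128 mm tall, right of the rack. Origin at its underside.
- flask: Bystander: small conical flask, 66 mm wide, 105 mm tall, left of the rack. Origin at its underside.
Not all that is in view belongs to the job. Leave any orange look-alike of the weighing_bottle alone. Leave any green look-alike of the crucible alone.

How it is judged:
At the end, for the whole second after the job is handed in: The crucible's and weighing bottle's trays are out at least 90 of 100 mm, both vessels upright (0.15 rad) and at rest on them, over 70 mm in front of the rack's origin. The petri dish's tray moved under 8 mm, the dish under 15 mm, bystanders under 20 mm (((y of petri_dish in the frame of drying_rack above 0.046 m and distance of lip_left from where it was at the start of the episode below 0.008 m and value of joint each of tray_middle, tray_right above 0.09 m) or (y of petri_dish in the frame of drying_rack between -0.046 and 0.046 m and distance of lip_middle from where it was at the start of the episode below 0.008 m and value of joint each of tray_left, tray_right above 0.09 m) or (y of petri_dish in the frame of drying_rack below -0.046 m and distance of lip_right from where it was at the start of the episode below 0.008 m and value of joint each of tray_left, tray_middle above 0.09 m)) and x of each of crucible, weighing_bottle in the frame of drying_rack below -0.07 m and angle between each of crucible, weighing_bottle's own z axis and vertical below 0.15 rad and linear speed of each of crucible, weighing_bottle below 0.02 m/s and height (world z) of crucible between 0.008 and 0.022 m and height (world z) of weighing_bottle between 0.008 and 0.022 m and distance of petri_dish from where it was at the start of the episode below 0.015 m and distance of each of dropper_bottle, white_bottle, flask from where it was at the start of the episode below 0.02 m and velocity of joint each of tray_left, tray_middle, tray_right below 0.01 m/s); the robot touches nothing.
It fails at once if a vessel is lifted or tipped (height (world z) of any of crucible, weighing_bottle, petri_dish above 0.03 m or angle between any of crucible, weighing_bottle, petri_dish's own z axis and vertical above 0.35 rad).
It fails at once if the robot touches the crucible, weighing bottle or petri dish (contact force between any of the fingers, the arm and crucible above 0.5 N or contact force between any of the fingers, the arm and weighing_bottle above 0.5 N or contact force between any of the fingers, the arm and petri_dish above 0.5 N).
It fails at once if the front face of a tray's lip is gripped or pushed (lip pinched instead of hooked) (contact force between the fingers and tray_left_c6 above 5 N or contact force between the fingers and tray_middle_c6 above 5 N or contact force between the fingers and tray_right_c6 above 5 N).
It fails at once if the dropper bottle, white bottle or flask is moved or lifted (distance of any of dropper_bottle, white_bottle, flask from where it was at the start of the episode above 0.02 m).
It also fails if it takes over 43 s, if anything falls off the work surface, if the arm or the gripper's body presses on something with over 40 N, if the wrist force passes 120 N, or if a joint passes its speed limit or range.

## Robot

A 6-joint arm with a two-finger parallel gripper is mounted at the origin on a cart in front of the work surface, level with it; the furniture and walls round the work are solid. World frame = base frame: x ahead of the robot, y to its left, z up, the work surface at z = 0. Lengths are in m, angles in rad, forces in N, time in s.
With the tool pointing down it reaches from about 0.35 to 0.975 m from the base axis. Payload 17.4 kg.
Tool frame: the origin (TCP) lies at the very end of the fingers, on their centre line; the grasp point (between the pads) lies 19 mm behind it (bot.pinch_z is the distance from the TCP to the grasp point, in m); z points along the fingers, y is the line along which they close (so a half turn about z gives the same grasp; the last joint's range is limited). The gripper opens to 85 mm and grips with 20 to 120 N. Pads are 22 mm wide; open, the fingers measure 114 mm over their backs; the gripper's body (76 mm by 85 mm) begins 54 mm behind the grasp point. The pads swing forward as they close: fully open they stand 13 mm farther back than shut.
Start: joints at [-1.313, 0.116, 1.442, -0, 1.584, -0.038], TCP at [0.197, -0.646, 0.231] pointing down, gripper open.
Joint ranges: [-2.83, 2.83], [-0.83, 2.19], [0.07, 2.5], [-1.14, 4.28], [0.01, 3], [-2.97, 2.97]. Speed limits (rad/s): [1.89, 1.89, 2.22, 3.14, 3.14, 3.14].

## Interface

Orientations are given as [roll, pitch, yaw] about the fixed x, y, z axes, in that order (R = Rz(yaw) Ry(pitch) Rx(roll)).
In Python, from cell import bot gives the robot as it stands. The module is installed in compiled form; this text tells all that it offers.
- The arm moves only by the tool arm_command, never from a script. Its argument "deltas" is one flat list of numbers, 4 for each row, row after row: the shift along the tool's x, y, z in mm, then the turn about the tool's z in rad. A call has 1 to 12 rows; each row shifts and turns the commanded pose from where the row before left it, along the tool's axes as they then stand; what a row does not reach is not made up. A row lasts 1/10 s, in which the tool goes at most 50 mm and 8.59 degrees, less where a joint would pass 70% of its speed; a pose out of reach is approached as far as the arm can. A call is refused whole if a number of a shift passes 50 or a number of a turn 0.15, either way. A call with a gripper value outside its range is refused whole. "grip" is the closure in counts, from 0 (fully open) to 255 (shut), set as the call begins (left out, the last holds). The fingers move at their own pace and stop on an object; the grip force is fixed at half the most. Time passes only in rows, so rows that do not move let the fingers close. It gives the time, the measured TCP pose, the force, the opening and the grip force at its end, in the units of the state.
- bot.get_obs(): the state, without advancing time (a new reading comes with each control period).
- bot.get_image(name): name is "scene" or "top" or "wrist"; returns the picture (384x512x3 uint8, red, green, blue); there is no depth.
- bot.camera_params(name): a dict with "fx", "fy", "cx", "cy" (pixels), "R" (3x3) and "t" (3): a world point X has camera coordinates R X + t. Camera axes: x right, y down, z forward; pixel columns grow to the right and rows downward; lengths in m; the calibration is good to about 2 mm. A picture is of the moment at which its call begins: read the wrist's pose just before it. camera_params takes no time and is no camera call; for the wrist camera it gives the pose at the moment of the call.
- bot.close_job(): hands the job in; it is judged then, once.
The state is a dict: "time": time; "joints": joint angles; "joint_vel": joint speeds; "tau": joint torques, N m; "tcp_pos": TCP position; "eef_rot": TCP orientation; "contact_force": force on the tool from outside, world axes, zero at the start; "moment": the same for the moment, N m; "opening": finger opening in m; "finger_force": force on a finger pad.
Only numpy, scipy, OpenCV 4.12 (cv2) and the standard library are available. Lean on these libraries where they do the work, as an engineer would, in place of code of your own. Each camera call takes 0.05 s, during which the arm holds its last target. There are 200 camera calls.

## Working session

There is one attempt and no reset: what is moved stays moved. The work goes in short steps, Python scripts to look and compute and a tool call to move; the robot and the scene stay as the last step left them, time stands still between calls to the robot, and variables do not carry over. Pictures are saved under pics/ and viewed, at most 10 in all, crops included, and the job is handed in when it is done.

Besides the shell and the picture viewer there is one more tool, called after "Call:" by a JSON object that holds its "name" and its "arguments". arm_command: Moves the arm, as the interface text tells. Its arguments: {"type":"object","properties":{"deltas":{"type":"array","items":{"type":"number"}},"grip":{"type":"number"}},"required":["deltas"]}

```bash
mkdir -p pics; python3 - <<'E'
from cell import bot
import cv2,numpy as np
o=bot.get_obs();print(o['time'],o['tcp_pos'],o['eef_rot'],o['opening'])
for n in("scene","top"):
    cv2.imwrite(f'pics/{n}0.png',cv2.cvtColor(bot.get_image(n),cv2.COLOR_RGB2BGR))
    p=bot.camera_params(n);print(n,-p['R'].T@p['t'],p['R'][2],p['fx'])
E
```

```text
0.0 [ 0.19670924 -0.6455104   0.23056425] [-3.14042969e+00 -5.21738312e-05  2.95777221e-01] 0.08518610717789633
scene [ 0.0515033 -0.4739258  1.0379481] [ 0.43186794  0.44732826 -0.7831906 ] 443.2257889217855
top [0.51448697 0.06041034 1.4403322 ] [ 0.07013464  0.00333196 -0.99753197] 387.9319578668844
```

View pics/top0.png

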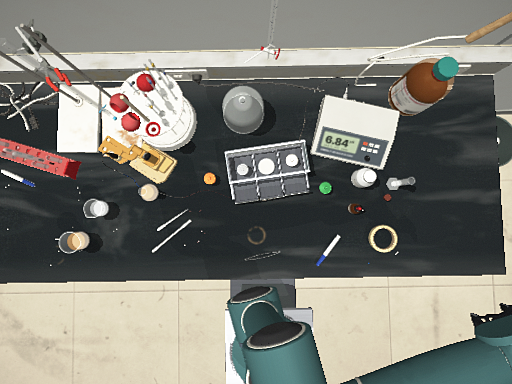

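View pics/scene0.png

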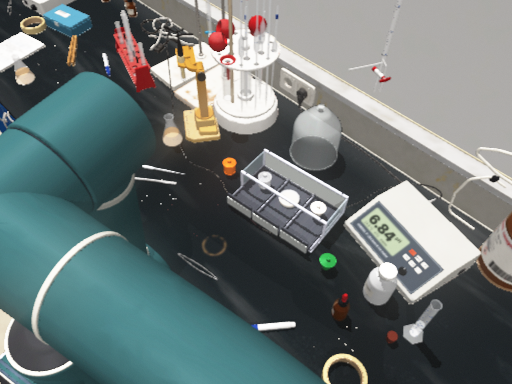

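The rack is at about (267,170) in top and (290,200) in scene. The orange decoy is at (210,178) and the green decoy at (326,187), both outside the rack. Next I'll enlarge the rack in both views.

```bash
python3 - <<'E'
import cv2,numpy as np
a=cv2.imread('pics/top0.png')[130:210,215:320]
b=cv2.imread('pics/scene0.png')[145:255,220:355]
a=cv2.resize(a,None,fx=7,fy=7,interpolation=cv2.INTER_CUBIC);cv2.imwrite('pics/ca.png',a)
b=cv2.resize(b,None,fx=5,fy=5,interpolation=cv2.INTER_CUBIC);cv2.imwrite('pics/cb.png',b)
E
```

```text
(no output)
```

View pics/ca.png

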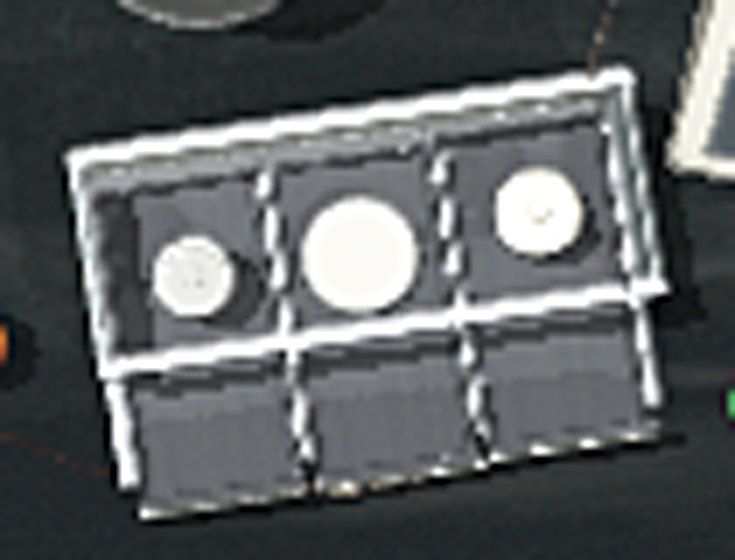

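View pics/cb.png

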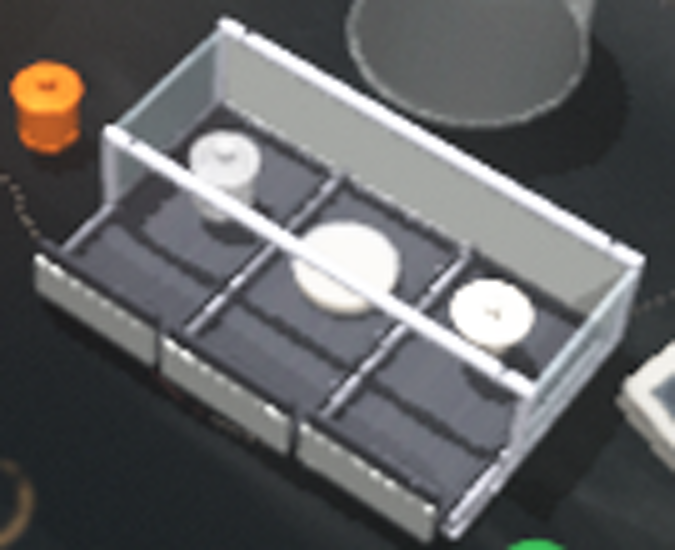

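Crops: left tray = weighing bottle (ca 195,275; clear, knobbed, tall in cb 225,170). Middle = petri dish (ca 360,255; widest and flat). Right = crucible (ca 540,210; white with a lid). So I draw out left and right. Next is the rack pose.

```bash
cat >h.py <<'E'
from cell import bot
import numpy as np
def back(n,uv,z,p=None):
    p=p or bot.camera_params(n);c=-p['R'].T@p['t']
    d=p['R'].T@np.array([(uv[0]-p['cx'])/p['fx'],(uv[1]-p['cy'])/p['fy'],1])
    return c+d*(z-c[2])/d[2]
E
python3 - <<'E'
from h import *
A=lambda u,v:((u+.5)/7-.5+215,(v+.5)/7-.5+130)
B=lambda u,v:((u+.5)/5-.5+220,(v+.5)/5-.5+145)
m=np.array([[.058,.144],[.058,-.144],[-.058,.144],[-.058,-.144]])
for n,F,P,L in(("top",A,[(72,158),(628,73),(108,370),(663,288)],[(143,515),(310,490),(490,463),(655,433)]),
 ("scene",B,[(228,25),(640,262),(110,132),(530,392)],[(37,258),(157,330),(165,340),(293,418),(300,425),(435,512)])):
    X=np.array([back(n,F(*p),.08)[:2] for p in P])
    c=X.mean(0);H=(m).T@(X-c);th=np.arctan2(H[0,1]-H[1,0],H[0,0]+H[1,1])
    R=np.array([[np.cos(th),-np.sin(th)],[np.sin(th),np.cos(th)]])
    print(n,c,th,((X-c)@R-m).round(4).tolist())
    for l in L: print(' lip',((back(n,F(*l),.054)[:2]-c)@R).round(4))
E
```

```text
top [ 0.67993335 -0.00118248] 0.13376373819474316 [[-0.0034, -0.0013], [-0.003, 0.0024], [0.0038, -0.0035], [0.0026, 0.0025]]
 lip [-0.1283  0.1348]
 lip [-0.1285  0.0487]
 lip [-0.1287 -0.0442]
 lip [-0.1263 -0.1298]
scene [ 0.68099917 -0.00378203] 0.1286969598578238 [[-0.0039, -0.0038], [-0.0031, 0.0028], [0.0035, -0.0024], [0.0034, 0.0033]]
 lip [-0.1346  0.1288]
 lip [-0.131  0.046]
 lip [-0.1335  0.0385]
 lip [-0.1303 -0.0455]
 lip [-0.1316 -0.051 ]
 lip [-0.1308 -0.1363]
```

Call:
{"name": "arm_command", "arguments": {"deltas": [0,0,0,0.11,0,0,0,0.055,15,-15,0,0,33,-34,0,0,33,-34,0,0,33,-34,0,0,33,-34,0,0,33,-34,0,0,33,-34,0,0,33,-34,0,0,33,-34,0,0,33,-34,0,0], "grip": 255}}

```text
time: 1.3
tcp_pos: [0.4649, -0.2841, 0.2313]
eef_rot: [3.142, -0.0, 0.132]
contact_force: [-0.3, -1.7, -0.1]
opening: 0.0001
finger_force: 0.0
```

Call:
{"name": "arm_command", "arguments": {"deltas": [33,-33,0,0,33,-33,0,0,33,-33,0,0,25,-25,0,0,15,-15,0,0,0,0,0,0,0,0,0,0]}}

```text
time: 2.0
tcp_pos: [0.5836, -0.1302, 0.231]
eef_rot: [-3.141, 0.001, 0.133]
contact_force: [0.3, 0.1, 0.5]
opening: -0.0003
finger_force: 0.0
```

```bash
python3 - <<'E'
from h import *
import cv2,pickle
p=bot.camera_params("wrist");o=bot.get_obs();im=bot.get_image("wrist")
pickle.dump(p,open('w1.pkl','wb'));print(o['time'],o['tcp_pos'],o['eef_rot'],-p['R'].T@p['t'],p['R'][2])
cv2.imwrite('pics/w1.png',cv2.resize(im[...,::-1],None,fx=1.5,fy=1.5))
E
```

```text
2.0 [ 0.58360635 -0.13015577  0.23098407] [-3.14148037e+00  6.11954784e-04  1.32701038e-01] [ 0.65716297 -0.12032623  0.37426205] [-0.2910461  -0.03912087 -0.95590885]
```

View pics/w1.png

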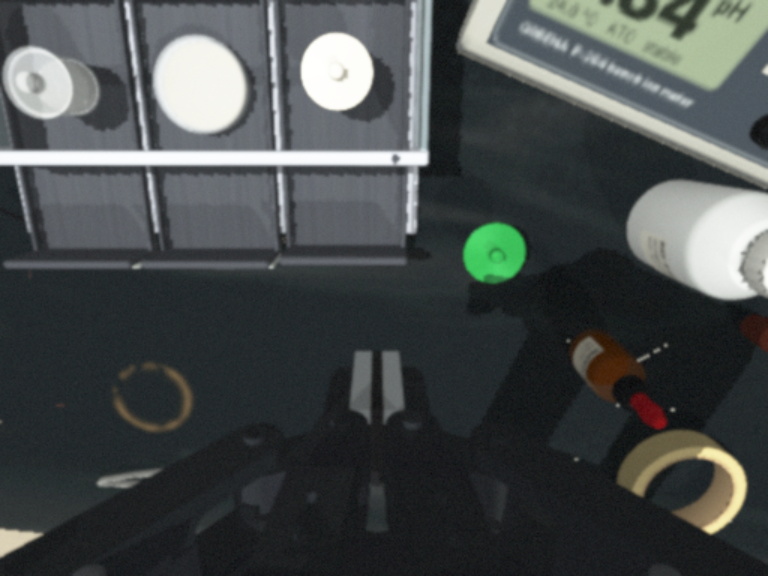

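The wrist view shows the right lip from (278,262) to (407,262), the left lip from (5,264) to (137,264), and the front bar ending at (428,157).

```bash
python3 - <<'E'
from h import *
import pickle
p=pickle.load(open('w1.pkl','rb'));th=.131
R=np.array([[np.cos(th),-np.sin(th)],[np.sin(th),np.cos(th)]]);c=np.array([.6805,-.0025])
for k,uv,z in[('lipR',(278,262),.055),('lipR',(407,262),.055),('lipRrear',(342,250),.052),('lipL',(5,264),.055),('lipL',(137,264),.055),('barR',(428,157),.08),('bar0',(0,158),.08),('railR',(411,232),.014),('cruc lid',(337,72),.06)]:
    X=back('',(uv[0]/1.5,uv[1]/1.5),z,p)[:2];print(k,X.round(4),((X-c)@R).round(4))
print('tcp',(bot.get_obs()['tcp_pos'][:2]-c)@R)
E
```

```text
lipR [ 0.5663 -0.0666] [-0.1216 -0.0486]
lipR [ 0.5777 -0.1516] [-0.1214 -0.1344]
lipRrear [ 0.5794 -0.1077] [-0.114  -0.0911]
lipL [0.5408 0.1133] [-0.1233  0.1331]
lipL [0.5525 0.0263] [-0.1231  0.0453]
barR [ 0.6472 -0.1517] [-0.0525 -0.1436]
bar0 [0.6139 0.0925] [-0.0536  0.1029]
railR [ 0.5904 -0.1551] [-0.1092 -0.1395]
cruc lid [ 0.6872 -0.0931] [-0.0052 -0.0907]
tcp [-0.1130078  -0.11448506]
```

Call:
{"name": "arm_command", "arguments": {"deltas": [14,-11,0,0,14,-11,0,0,0,0,20,0,0,0,40,0,0,0,40,0,0,0,30,0,0,0,20,0,0,0,0,0,0,0,0,0]}}

```text
time: 2.95
tcp_pos: [0.6093, -0.1051, 0.082]
eef_rot: [-3.142, -0.0, 0.131]
contact_force: [0.4, -0.1, 0.6]
opening: -0.0
finger_force: 0.0
```

Call:
{"name": "arm_command", "arguments": {"deltas": [0,0,15,0,0,0,15,0,0,0,12,0,0,0,8,0,0,0,0,0,0,0,0,0]}}

```text
time: 3.55
tcp_pos: [0.6089, -0.1053, 0.0314]
eef_rot: [-3.142, 0.0, 0.131]
contact_force: [-0.5, 0.1, 0.1]
opening: 0.0
finger_force: 0.0
```

Call:
{"name": "arm_command", "arguments": {"deltas": [-4,0,0,0,-4,0,0,0,-3,0,0,0,-2,0,0,0,-2,0,0,0,-2,0,0,0,-2,0,0,0,-2,0,0,0,-2,0,0,0,-2,0,0,0,-2,0,0,0,-2,0,0,0]}}

```text
time: 4.75
tcp_pos: [0.5799, -0.1091, 0.0313]
eef_rot: [3.142, -0.0, 0.131]
contact_force: [1.7, 0.8, -1.1]
opening: 0.0001
finger_force: 0.8
```

Call:
{"name": "arm_command", "arguments": {"deltas": [-2,0,0,0,-3,0,0,0,-3,0,0,0,-4,0,0,0,-4,0,0,0,-4,0,0,0,-4,0,0,0,-4,0,0,0,-4,0,0,0,-4,0,0,0,-4,0,0,0,-4,0,0,0]}}

```text
time: 5.95
tcp_pos: [0.5361, -0.1149, 0.0313]
eef_rot: [3.142, -0.0, 0.131]
contact_force: [1.7, 0.9, -0.6]
opening: -0.0
finger_force: 0.8
```

Call:
{"name": "arm_command", "arguments": {"deltas": [-4,0,0,0,-4,0,0,0,-4,0,0,0,-4,0,0,0,-4,0,0,0,-3,0,0,0,-3,0,0,0,-2,0,0,0,-2,0,0,0,-2,0,0,0,-1,0,0,0,-1,0,0,0]}}

```text
time: 7.15
tcp_pos: [0.5027, -0.1193, 0.0313]
eef_rot: [3.142, -0.0, 0.131]
contact_force: [1.1, -0.2, 0.2]
opening: -0.0002
finger_force: 0.8
```

Call:
{"name": "arm_command", "arguments": {"deltas": [-2,0,0,0,-2,0,0,0,-2,0,0,0,-2,0,0,0,-1,0,0,0,-1,0,0,0,-1,0,0,0]}}

```text
time: 7.85
tcp_pos: [0.4921, -0.1207, 0.0314]
eef_rot: [3.141, -0.001, 0.131]
contact_force: [11.1, 1.3, -4.8]
opening: -0.0003
finger_force: 5.3
```

Call:
{"name": "arm_command", "arguments": {"deltas": [2,0,0,0,5,0,0,0,5,0,0,0,0,0,10,0,0,0,-10,0,0,0,0,0]}}

```text
time: 8.45
tcp_pos: [0.504, -0.1192, 0.0322]
eef_rot: [3.141, -0.0, 0.131]
contact_force: [0.1, -0.3, 0.3]
opening: -0.0001
finger_force: 0.0
```

Call:
{"name": "arm_command", "arguments": {"deltas": [0,0,-20,0,0,0,-35,0,0,0,-35,0,0,0,-20,0,5,-20,0,0,20,-35,0,0,20,-35,0,0,20,-35,0,0,20,-35,0,0,20,-24,0,0,0,0,0,0,0,0,0,0]}}

```text
time: 9.65
tcp_pos: [0.5838, 0.0773, 0.1413]
eef_rot: [3.141, 0.0, 0.132]
contact_force: [0.2, -0.8, -0.7]
opening: -0.0003
finger_force: 0.0
```

```bash
python3 - <<'E'
from h import *
import cv2
th=.131
R=np.array([[np.cos(th),-np.sin(th)],[np.sin(th),np.cos(th)]]);c=np.array([.6805,-.0025])
print((bot.get_obs()['tcp_pos'][:2]-c)@R)
im=bot.get_image("top")[130:220,205:330]
cv2.imwrite('pics/t2.png',cv2.resize(im[...,::-1],None,fx=6,fy=6,interpolation=2))
E
```

```text
[-0.085495    0.09176931]
```

View pics/t2.png

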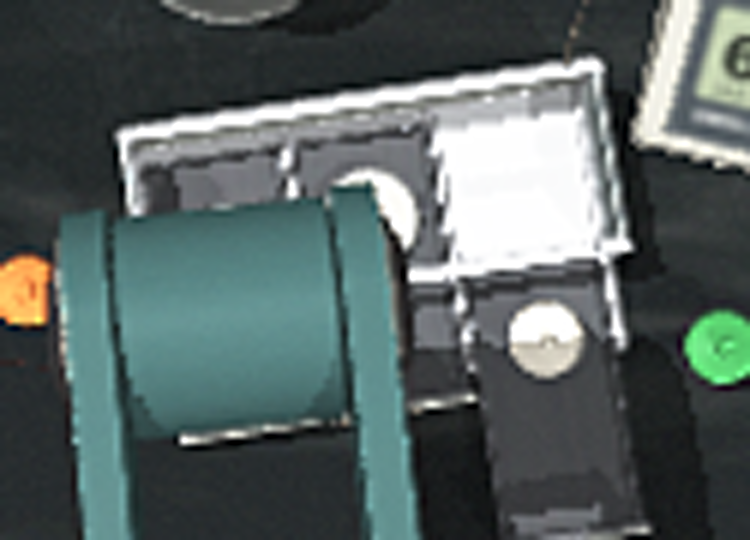

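The right tray is out with the crucible standing on it (545,340), and the middle tray is unmoved. Now the left tray: down 110 mm.

Call:
{"name": "arm_command", "arguments": {"deltas": [0,0,20,0,0,0,30,0,0,0,25,0,0,0,15,0,0,0,12,0,0,0,8,0,0,0,0,0,0,0,0,0]}}

```text
time: 10.5
tcp_pos: [0.5842, 0.0769, 0.0321]
eef_rot: [3.142, -0.001, 0.131]
contact_force: [-0.3, -0.2, 0.8]
opening: 0.0003
finger_force: 0.0
```

Call:
{"name": "arm_command", "arguments": {"deltas": [-4,0,0,0,-4,0,0,0,-3,0,0,0,-2,0,0,0,-2,0,0,0,-2,0,0,0,-2,0,0,0,-2,0,0,0,-2,0,0,0,-2,0,0,0,-2,0,0,0,-2,0,0,0]}}

```text
time: 11.7
tcp_pos: [0.555, 0.0731, 0.0313]
eef_rot: [3.142, -0.0, 0.131]
contact_force: [1.9, -0.1, -0.7]
opening: 0.0
finger_force: 0.8
```

Hooked. Same pull as before: about 89 mm to the stop.

Call:
{"name": "arm_command", "arguments": {"deltas": [-2,0,0,0,-3,0,0,0,-3,0,0,0,-4,0,0,0,-4,0,0,0,-4,0,0,0,-4,0,0,0,-4,0,0,0,-4,0,0,0,-4,0,0,0,-4,0,0,0,-4,0,0,0]}}

```text
time: 12.9
tcp_pos: [0.5111, 0.0674, 0.0313]
eef_rot: [-3.142, -0.0, 0.131]
contact_force: [1.6, -0.5, -0.2]
opening: 0.0
finger_force: 0.8
```

Call:
{"name": "arm_command", "arguments": {"deltas": [-4,0,0,0,-4,0,0,0,-4,0,0,0,-4,0,0,0,-4,0,0,0,-3,0,0,0,-3,0,0,0,-2,0,0,0,-2,0,0,0,-2,0,0,0,-1,0,0,0,-1,0,0,0]}}

```text
time: 14.1
tcp_pos: [0.4777, 0.063, 0.0313]
eef_rot: [-3.142, -0.0, 0.131]
contact_force: [1.5, -1.0, -1.6]
opening: -0.0
finger_force: 0.8
```

Call:
{"name": "arm_command", "arguments": {"deltas": [-2,0,0,0,-2,0,0,0,-2,0,0,0,-2,0,0,0,-1,0,0,0,-1,0,0,0]}}

```text
time: 14.7
tcp_pos: [0.4681, 0.0617, 0.0314]
eef_rot: [3.142, -0.001, 0.131]
contact_force: [9.8, 1.2, -4.9]
opening: -0.0003
finger_force: 5.0
```

Call:
{"name": "arm_command", "arguments": {"deltas": [2,0,0,0,5,0,0,0,5,0,0,0,0,0,-10,0,0,0,-30,0,0,0,-40,0,0,0,-40,0,0,0,-30,0,-20,0,0,0,-35,0,0,0,-20,0,0,0,0,0,0,0]}}

```text
time: 15.9
tcp_pos: [0.4039, 0.0533, 0.1824]
eef_rot: [3.141, -0.001, 0.131]
contact_force: [-0.1, 0.7, 0.1]
opening: -0.0001
finger_force: 0.0
```

```bash
python3 - <<'E'
from h import *
import cv2
a=bot.get_image("wrist");b=bot.get_image("scene")[140:270,190:360]
b=cv2.resize(b,(502,384),interpolation=2)
cv2.imwrite('pics/end.png',cv2.resize(np.hstack([a,b])[...,::-1],(800,303)))
o=bot.get_obs();print(o['time'],o['tcp_pos'],o['contact_force'])
E
```

```text
16.0 [0.40547841 0.05350324 0.18216932] [ 0.16430958  0.44321451 -0.41380312]
```

View pics/end.png

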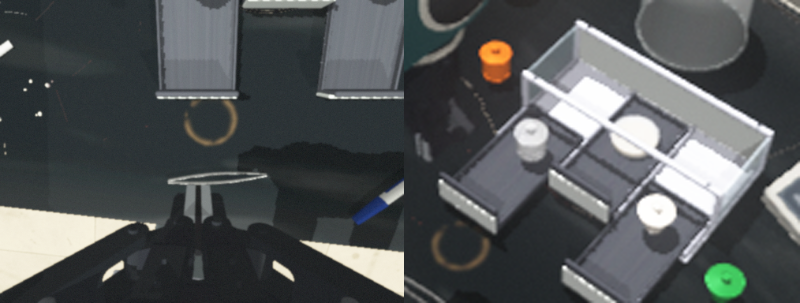

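The left and right trays are out, with the bottle (530,135) and crucible (655,212) upright on them. The middle tray and dish are unmoved, and the arm is clear.

```bash
python3 -c "
from cell import bot
print(bot.close_job())"
```

```text
the job is handed in; nothing more can be done
None
```

The weighing bottle's (left) and crucible's (right) trays were hooked and drawn to their stops; the last pictures show both vessels upright and the petri dish's tray where it was, and the job was handed in at about 16 s without a verdict being shown.

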